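# Make up two meter sealing kits

## Task

Make up two meter kits from the loose parts on the counter. In the green tray, lay the nickel clamp ring flat in the middle of the large painted end, stand the ochre seal holder upright inside that ring, on the tray's floor, and lay the brass coupling nut flat in the middle of the cork end. In the blue tray, lay the black dust cap, closed face up, in the middle of the large painted end and stand the brick-red seal holder upright in the middle of the cork end; leave the rusty plier and the tea glass where they are.

Things in the scene. Friction and masses are not known exactly. Their poses are not given: they have to be found in the camera images.
- clamp_ring: Nickel (pale silver) meter clamp ring lying flat: outer diameter 62 mm, inner 48 mm, 20 mm high; on one side a pair of small ears with a bolt (20 mm wide over the bolt) reaches 42 mm from the centre along +x. 110 g. Origin: centre of its underside; z up. Can be gripped across its outside along its y axis (62 mm), clear of the ears.
- ochre_holder: Ochre-yellow plastic seal holder, a standing round stub: 50 mm tall, body 26 mm in diameter, foot flange 30 mm in diameter and 5 mm high, a dark slot across its flat top; 45 g. Origin: centre of its underside; z up. Stands upright at the start.
- red_holder: Brick-red plastic seal holder, a standing round stub: 50 mm tall, body 26 mm in diameter, foot flange 30 mm in diameter and 5 mm high, a dark slot across its flat top; 45 g. Origin: centre of its underside; z up. Stands upright at the start.
- coupling_nut: Brass hexagonal coupling nut with a large hole, lying flat: 40 mm across flats, 46 mm across corners, 24 mm high; about 130 g. Origin: centre of its underside; a pair of opposite flats faces +x and -x, z up.
- dust_cap: Black round plastic dust cap, closed face up: 45 mm in diameter over its ribs (44 mm to grip), 22 mm high; 50 g. Origin: centre of its underside; z up.
- green_tray: green kit tray, fixed, 198 (x) by 114 mm (y); walls and divider 4 mm thick, tops 9 mm above the counter; floor top at 3 mm. Origin: centre of its underside. Large painted end (green floor, 106 x 106 mm inside): middle at x = -42, y = 0 mm. Cork end (brown floor, 80 x 106 mm inside): middle at x = +55, y = 0. z up. Left or right on the counter, cork end away from the robot, within 0.4 rad.
- blue_tray: blue kit tray, fixed, 198 (x) by 114 mm (y); walls and divider 4 mm thick, tops 9 mm above the counter; floor top at 3 mm. Origin: centre of its underside. Large painted end (blue floor, 106 x 106 mm inside): middle at x = -42, y = 0 mm. Cork end (brown floor, 80 x 106 mm inside): middle at x = +55, y = 0. z up. Left or right on the counter, cork end towards the robot, within 0.4 rad.
- plier: Bystander: rusted brown crimping plier lying on the counter roughly along the world y axis, about 170 mm long, 58 mm wide over its handles, up to 17 mm high. Origin: on the counter under the middle of its length; its jaws point along its x. To be left alone.
- tea_glass: Bystander: small empty greenish tea glass standing upright, rim 52 mm in diameter, 60 mm high. Origin: centre of its underside. To be left alone.
Things that resemble listed ones, but are neither listed nor needed, are in the scene too. Of the things like the red_holder, leave any that is purple or turquoise; of the rest the larger one is meant.

How it is judged:
At the end, for the whole second after the job is handed in: Ring, nut (green tray), cap and red holder (blue) each within 15 mm of the middle of its own end in tray x and y; ochre holder inside the ring, centres within 13 mm; all five upright or flat within 0.1 rad, undersides within 3 mm of the tray floor, released and at rest (x of clamp_ring in the frame of green_tray between -0.057 and -0.027 m and y of clamp_ring in the frame of green_tray between -0.015 and 0.015 m and z of clamp_ring in the frame of green_tray between 0 and 0.006 m and angle between each of clamp_ring, ochre_holder, coupling_nut, dust_cap, red_holder's own z axis and vertical below 0.1 rad and linear speed of each of clamp_ring, ochre_holder, coupling_nut, dust_cap, red_holder below 0.02 m/s and angular speed of each of clamp_ring, ochre_holder, coupling_nut, dust_cap, red_holder below 0.2 rad/s and z of ochre_holder in the frame of green_tray between 0 and 0.006 m and horizontal distance between ochre_holder and clamp_ring below 0.013 m and x of coupling_nut in the frame of green_tray between 0.04 and 0.07 m and y of coupling_nut in the frame of green_tray between -0.015 and 0.015 m and z of coupling_nut in the frame of green_tray between 0 and 0.006 m and x of dust_cap in the frame of blue_tray between -0.057 and -0.027 m and y of dust_cap in the frame of blue_tray between -0.015 and 0.015 m and z of dust_cap in the frame of blue_tray between 0 and 0.006 m and x of red_holder in the frame of blue_tray between 0.04 and 0.07 m and y of red_holder in the frame of blue_tray between -0.015 and 0.015 m and z of red_holder in the frame of blue_tray between 0 and 0.006 m); the robot touches nothing.
It fails at once if the plier is moved more than 20 mm (distance of plier from where it was at the start of the episode above 0.02 m).
It fails at once if the tea glass is moved more than 20 mm or tipped (distance of tea_glass from where it was at the start of the episode above 0.02 m or angle between tea_glass's own z axis and vertical above 0.35 rad).
It also fails if it takes over 128 s, if anything falls off the work surface, if the arm or the gripper's body presses on something with over 40 N, if the wrist force passes 120 N, or if a joint passes its speed limit or range.

## Robot

A 6-joint arm with a two-finger parallel gripper is mounted at the origin on the work surface. World frame = base frame: x ahead of the robot, y to its left, z up, the work surface at z = 0. Lengths are in m, angles in rad, forces in N, time in s.
With the tool pointing down it reaches from about 0.425 to 0.925 m from the base axis. Payload 12.5 kg.
Tool frame: the origin (TCP) lies midway between the tips of the shut fingers; the grasp point (between the pads) lies 19 mm behind it; z points along the fingers, y is the direction in which the jaws open and shut (so a half turn about z gives the same grasp; the last joint's range is limited). The gripper opens to 85 mm and grips with 20 to 120 N. Pads are 22 mm wide; open, the fingers measure 114 mm over their backs; the gripper's body (76 mm by 85 mm) begins 54 mm behind the grasp point. The pads swing forward as they close: fully open they stand 13 mm farther back than shut.
Start: joints at [1.078, 0.491, 1.559, -0, 1.092, -0.106], TCP at [0.236, 0.579, 0.231] pointing down, gripper open.
Joint ranges: [-3.1, 3.1], [-0.84, 2.19], [0.05, 2.79], [-1.13, 4.28], [0.06, 2.93], [-2.69, 2.69]. Speed limits (rad/s): [2.22, 2.22, 2.79, 3.14, 3.14, 3.14].

## Interface

Orientations are given as a unit quaternion [w, x, y, z].
In Python, from cell import ctrl gives the robot as it stands.
- The arm moves only by the shell command python3 -m creep 'ROWS' [FORCE]. ROWS is JSON, a list of rows, each an object with "twist": the turn, a rotation vector about the tool's x, y, z in degrees, a list of three; "translation": the shift along the tool's x, y, z in mm, a list of three; "claw": the gripper command: -1 is shut, 1 is fully open, values between are in proportion. In form: [{"twist": [ax, ay, az], "translation": [dx, dy, dz], "claw": claw}, ...]. A call has exactly 8 rows; each row is the pose to reach, as a shift and turn from the pose commanded when the call began, along the tool's axes at that moment; what a row does not reach only later rows make up. A row lasts 1/8 s, in which the tool goes at most 62.5 mm and 10.7 degrees, less where a joint would pass 70% of its speed; a pose out of reach is approached as far as the arm can. A call with a gripper value outside its range is refused whole. The fingers move at their own pace and stop on an object; FORCE is the grip in N (left out, the last holds). Time passes only in rows, so rows that repeat a pose let the fingers close, or fill a call up. It gives the time, the measured TCP pose, the force and the opening at its end, in the units of the state.
- ctrl.get_state(): the state, without advancing time (a new reading comes with each control period).
- ctrl.get_image(name): name is "scene" or "top" or "wrist"; returns a dict with "frame" (420x560x3 uint8, blue, green, red), "camera_matrix" (3x3 intrinsics, pixels), "dist" ([k1, k2, p1, p2, k3] as OpenCV has them; the pictures are not rectified), "R" (3x3) and "t" (3): a world point X has camera coordinates R X + t; the wrist camera has in their place "hand_eye" (4x4, takes a point from camera to tool coordinates, whose origin is the TCP and whose axes are the flange's). Camera axes: x right, y down, z forward; pixel columns grow to the right and rows downward; lengths in m; the calibration is good to about 2 mm. A picture is of the moment at which its call begins: read the wrist's pose just before it. There is no depth.
- ctrl.job_done(): hands the job in, once; it reports no verdict.
Trained networks look in a picture, given as the dict that the camera call returned (one of the last four; its "shot" number tells which), for a name from the list of things; names that differ only in an ending like _2 or _b are one class to them, and where a whole thing is asked for, a point or a joint stands for the part that bears it (a point fixed in the world has none). Each returns a list of dicts, best first, with "confidence" (0 to 1); they miss things now and then, are a little off and sometimes report something else, mostly with a low value. They report only what shows in the picture. A call takes as long as a camera call. They do not tell look-alikes from the thing itself.
- ctrl.recognise(picture, name): "box" ([left, top, right, bottom] in pixels, round what is visible of it).
- ctrl.place_of(picture, name): "location" ([column, row] in pixels: a listed point, or the origin of a listed thing).
The state is a dict: "time": time; "joint_positions": joint angles; "qd": joint speeds; "joint_efforts": joint torques, N m; "tool_pos": TCP position; "tool_rot": TCP orientation; "ft_force": force on the tool from outside, world axes, zero at the start; "torque": the same for the moment, N m; "opening": finger opening in m.
Only numpy, scipy, OpenCV 4.12 (cv2) and the standard library are available. Lean on these libraries where they do the work, as an engineer would, in place of code of your own. Each camera call takes 0.05 s, during which the arm holds its last target. There are 200 camera calls.

## Working session

There is one attempt and no reset: what is moved stays moved. The work goes in short steps, Python scripts to look and compute and a shell command to move; the robot and the scene stay as the last step left them, time stands still between calls to the robot, and variables do not carry over. Pictures are saved under pics/ and viewed, about 12 in all and at most 16, crops included, and the job is handed in when it is done.

```bash
ls; mkdir -p pics; python3 - <<'E'
from cell import ctrl
import cv2
s=ctrl.get_state();print(s['time'],s['tool_pos'],s['tool_rot'],s['opening'])
for n in('scene','top'):
    p=ctrl.get_image(n);cv2.imwrite(f'pics/{n}0.png',p['frame'])
    print(n,p['R'],p['t'],p['camera_matrix'],p['dist'])
    for o in 'clamp_ring ochre_holder red_holder coupling_nut dust_cap green_tray blue_tray plier tea_glass'.split():
        print(o,[(([round(v) for v in d['location']]),round(d['confidence'],2)) for d in ctrl.place_of(p,o)])
E
```

```text
pics
0.0 [0.23565077 0.57860764 0.23069741] [-1.67352947e-04  1.92208288e-01  9.81353974e-01 -5.68523874e-04] 0.08508672079692163
scene [[ 0.58732647  0.80923452 -0.01367841]
 [ 0.67143558 -0.49661209 -0.55004608]
 [-0.45190914  0.31387245 -0.83502228]] [-0.3429537  -0.37382587  1.31365338] [[492.64743235   0.         278.40062202]
 [  0.         492.64743235 213.13358869]
 [  0.           0.           1.        ]] [0.03463958 0.         0.         0.         0.        ]
clamp_ring [([187, 205], 0.72)]
ochre_holder [([251, 284], 0.73)]
red_holder [([290, 303], 0.86), ([316, 226], 0.71), ([306, 256], 0.57)]
coupling_nut [([350, 218], 0.54)]
dust_cap [([281, 149], 0.59), ([350, 217], 0.52), ([185, 204], 0.45)]
green_tray [([358, 117], 0.64), ([253, 280], 0.36)]
blue_tray [([111, 260], 0.86), ([185, 205], 0.54)]
plier [([240, 229], 0.96)]
tea_glass [([295, 202], 0.85), ([238, 230], 0.17)]
top [[ 0.10663487 -0.99428608  0.00491976]
 [-0.97011102 -0.10512433 -0.21870867]
 [ 0.21797617  0.01854926 -0.9757778 ]] [-0.04638386  0.59618812  1.00987801] [[542.00932646   0.         278.08258571]
 [  0.         542.00932646 202.97856024]
 [  0.           0.           1.        ]] [-0.16536338  0.          0.          0.          0.        ]
clamp_ring [([343, 296], 0.83), ([345, 184], 0.61)]
ochre_holder [([346, 182], 0.66)]
red_holder [([337, 149], 0.72), ([294, 169], 0.7), ([258, 187], 0.56), ([266, 149], 0.44)]
coupling_nut [([229, 170], 0.63)]
dust_cap [([218, 286], 0.87), ([294, 168], 0.55), ([341, 299], 0.35)]
green_tray [([128, 260], 0.97)]
blue_tray [([440, 292], 0.83)]
plier [([327, 238], 0.67), ([345, 185], 0.61)]
tea_glass [([258, 228], 0.75)]
```

View pics/top0.png

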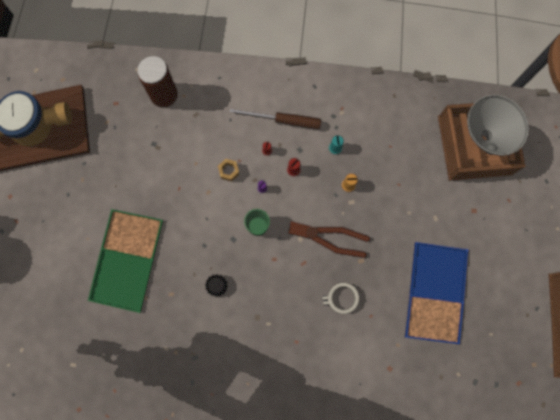

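View pics/scene0.png

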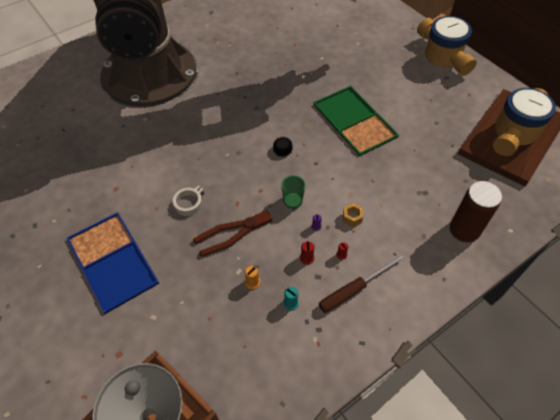

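The top view shows:
- Trays: green at left (128,260) with cork far, blue at right (440,292) with cork near.
- Parts: ring (343,298) with ears to the left, nut (229,170), cap (216,286), ochre (350,183).
- Red holders: the larger is at (294,168) and a small one is at (267,148). Turquoise (337,145) and purple (262,187) are decoys.
- To leave alone: glass (258,223) and plier (327,238).

```bash
cat > lib.py <<'E'
import numpy as np, cv2
from scipy.spatial.transform import Rotation as Rn
from cell import ctrl
def cam(p,s=None):
    """world->camera R,t; the wrist needs the state"""
    if 'hand_eye' in p and p.get('hand_eye') is not None:
        q=s['tool_rot'];Rt=Rn.from_quat([q[1],q[2],q[3],q[0]]).as_matrix()
        H=np.array(p['hand_eye']);Rc=Rt@H[:3,:3];c=Rt@H[:3,3]+s['tool_pos']
        return Rc.T,-Rc.T@c
    return np.array(p['R']),np.array(p['t'])
def px2w(p,uv,z,s=None):
    R,t=cam(p,s);uv=np.array(uv,float).reshape(-1,1,2)
    n=cv2.undistortPoints(uv,np.array(p['camera_matrix']),np.array(p['dist'])).reshape(-1,2)
    d=np.c_[n,np.ones(len(n))]@R;c=-R.T@t
    return (c+d*((z-c[2])/d[:,2])[:,None])
def w2px(p,X,s=None):
    R,t=cam(p,s)
    return cv2.projectPoints(np.array(X,float).reshape(-1,3),cv2.Rodrigues(R)[0],t,np.array(p['camera_matrix']),np.array(p['dist']))[0].reshape(-1,2)
def yaw(s):
    """world angle of jaw axis (tool y)"""
    q=s['tool_rot'];y=Rn.from_quat([q[1],q[2],q[3],q[0]]).as_matrix()[:,1]
    return np.degrees(np.arctan2(y[1],y[0]))
def go(s,xyz,jaw=None):
    """tool-axis shift in mm to world TCP xyz and twist about tool z (deg) for jaw angle; tool down"""
    q=s['tool_rot'];R=Rn.from_quat([q[1],q[2],q[3],q[0]]).as_matrix()
    d=R.T@(np.array(xyz)-s['tool_pos'])*1000
    a=None
    if jaw is not None:
        a=-((jaw-yaw(s)+90)%180-90)
    return np.round(d,1),a
E
python3 - <<'E'
from lib import *
T=ctrl.get_image('top');S=ctrl.get_image('scene')
s=ctrl.get_state();print('yaw',yaw(s))
for o,a,b in [('ring',(343,296),(187,205)),('ochre',None,(251,284)),('red',None,None),('nut',(229,170),(350,218)),('cap',(218,286),(281,149)),('glass',(258,228),(295,202)),('plier',(327,238),(240,229))]:
    print(o,a and px2w(T,a,0).round(3),b and px2w(S,b,0).round(3))
def mask(p,c):
    h=cv2.cvtColor(p['frame'],cv2.COLOR_BGR2HSV)
    lo,hi=c;return cv2.inRange(h,lo,hi)
cols={'green':((60,120,20),(85,255,255)),'blue':((108,140,30),(125,255,255)),'red':((0,170,40),(6,255,255)),'ochre':((13,190,80),(24,255,255))}
for n,c in cols.items():
  for nm,p in (('T',T),('S',S)):
    k,l,st,ce=cv2.connectedComponentsWithStats(mask(p,c))
    for i in range(1,k):
        if st[i,4]>25: print(nm,n,st[i].tolist(),ce[i].round(1),px2w(p,ce[i],0.0 if n in('green','blue') else .025)[0].round(3))
cv2.imwrite('pics/topx.png',cv2.resize(T['frame'][130:350,70:480],None,fx=1.95,fy=1.95,interpolation=cv2.INTER_CUBIC))
E
```

```text
yaw 67.83708048068553
ring [[ 0.433 -0.134  0.   ]] [[ 0.43  -0.135 -0.   ]]
ochre None [[ 0.669 -0.129  0.   ]]
red None None
nut [[0.673 0.131 0.   ]] [[0.667 0.128 0.   ]]
cap [[0.426 0.123 0.   ]] [[0.423 0.124 0.   ]]
glass [[0.555 0.055 0.   ]] [[0.564 0.059 0.   ]]
plier [[ 0.549 -0.09   0.   ]] [[ 0.55  -0.076  0.   ]]
T green [91, 250, 61, 61, 2409] [121.1 279.8] [0.415 0.326 0.   ]
S green [314, 87, 84, 68, 1596] [346.  110.5] [0.419 0.327 0.   ]
S green [283, 189, 19, 19, 223] [292.2 198.5] [0.553 0.06  0.   ]
T blue [411, 243, 56, 61, 2714] [438.6 272.3] [ 0.501 -0.331  0.   ]
S blue [67, 213, 91, 100, 3118] [118.  274.6] [ 0.495 -0.33   0.   ]
T red [264, 144, 6, 9, 42] [266.5 147.8] [0.723 0.056 0.025]
T red [289, 159, 10, 16, 89] [293.7 166.3] [ 0.689 -0.006  0.025]
S red [301, 242, 13, 22, 230] [307.  252.9] [ 0.69  -0.006  0.025]
S red [337, 243, 11, 16, 123] [342.1 250.9] [0.728 0.052 0.025]
S ochre [246, 267, 13, 22, 221] [251.7 278. ] [ 0.67  -0.126  0.025]
```

View pics/topx.png

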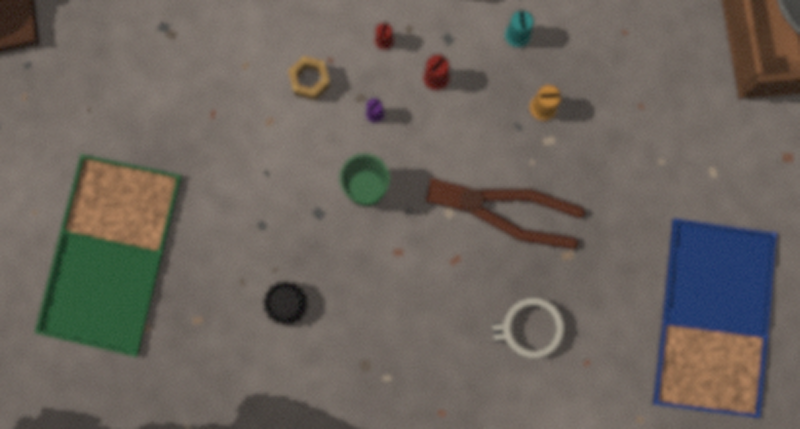

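The crop gives tray corners: green (83,156),(184,177),(140,355),(37,332) and blue (673,220),(778,235),(761,417),(655,404). The ring's ears are at (497,330), pointing +y.

```bash
python3 - <<'E'
from lib import *
T=ctrl.get_image('top');s=ctrl.get_state()
f=lambda a:np.array(a)/1.95+[70-.25,130-.25]
def fit(model,w):
    # rigid 2D fit
    m=model-model.mean(0);v=w-w.mean(0);U,_,V=np.linalg.svd(m.T@v);R=(U@V).T
    th=np.degrees(np.arctan2(R[1,0],R[0,0]));t=w.mean(0)-R@model.mean(0)
    print('centre',t.round(4),'yaw',th.round(2),'res mm',(1000*(model@R.T+t-w)).round(1).tolist())
    return R,t
hx,hy=.099,.057
# green: tray +x = away
g=px2w(T,f([(83,156),(184,177),(140,355),(37,332)]),.009)[:,:2]
mg=np.array([(hx,hy),(hx,-hy),(-hx,-hy),(-hx,hy)])
R,t=fit(mg,g);print('G paint',R@[-.042,0]+t,'cork',R@[.055,0]+t)
# check floor: painted centroid
b=px2w(T,f([(673,220),(778,235),(761,417),(655,404)]),.009)[:,:2]
mb=np.array([(-hx,-hy),(-hx,hy),(hx,hy),(hx,-hy)])
R,t=fit(mb,b);print('B paint',R@[-.042,0]+t,'cork',R@[.055,0]+t)
c=px2w(T,f([(534,328)]),.02)[0];e=px2w(T,f([(497,330)]),.012)[0]
print('ring',c,e,np.degrees(np.arctan2(*(e-c)[1::-1])))
print('nut',px2w(T,f([(309.5,77)]),.024),'cap',px2w(T,f([(286,302.5)]),.022),'glass',px2w(T,f([(366,180)]),.06))
print('plier ends',px2w(T,f([(428,190),(588,213),(580,243)]),.01))
h=cv2.cvtColor(T['frame'],cv2.COLOR_BGR2HSV)
# nut orientation
for xyz,j in [((.433,-.134,.15),None),((.673,.131,.15),None)]: print(go(s,xyz,j))
E
```

```text
centre [0.4562 0.3186] yaw -5.48 res mm [[2.2, -0.4], [1.9, 0.5], [-2.6, 0.4], [-1.4, -0.5]]
G paint [0.41440381 0.32260321] cork [0.510961   0.31334532]
centre [ 0.4573 -0.3285] yaw 177.78 res mm [[1.4, -1.5], [1.7, 1.4], [-1.7, 0.4], [-1.4, -0.2]]
B paint [ 0.49928594 -0.3301304 ] cork [ 0.40235885 -0.3263702 ]
ring [ 0.42769343 -0.13311778  0.02      ] [ 0.42222234 -0.09591652  0.012     ] 98.36635883236042
nut [[0.66803195 0.12977152 0.024     ]] cap [[0.42636263 0.12392979 0.022     ]] glass [[0.5561595  0.05442921 0.06      ]]
plier ends [[ 0.56165045 -0.0096057   0.01      ]
 [ 0.5550011  -0.18149701  0.01      ]
 [ 0.52210123 -0.17535821  0.01      ]]
(array([-451.6, -585.8,   81.3]), None)
(array([-573.9, -249.8,   81.3]), None)
```

```bash
R='x'; python3 -m creep '[{"twist":[0,0,0],"translation":[-60,-26,4],"claw":1},{"twist":[0,0,0],"translation":[-115,-50,8],"claw":1},{"twist":[0,0,0],"translation":[-170,-74,12],"claw":1},{"twist":[0,0,0],"translation":[-225,-98,16],"claw":1},{"twist":[0,0,0],"translation":[-280,-122,20],"claw":1},{"twist":[0,0,0],"translation":[-335,-146,24],"claw":1},{"twist":[0,0,0],"translation":[-390,-170,28],"claw":1},{"twist":[0,0,0],"translation":[-445,-194,32],"claw":1}]' 30 && python3 - <<'E'
from lib import *
s=ctrl.get_state();print(s['tool_pos'],yaw(s),go(s,(.67,.13,.17)))
E
```

```text
time: 2.15
tool_pos: [0.576, 0.2297, 0.1993]
tool_rot: [0.0, 0.192, 0.981, 0.0]
ft_force: [0.4, 1.0, 0.0]
opening: 0.0857
[0.5759859  0.22973189 0.19934543] 67.83334577280047 (array([-124.7,  -56.9,   29.4]), None)
```

```bash
python3 -m creep '[{"twist":[0,0,0],"translation":[-50,-23,10],"claw":1},{"twist":[0,0,0],"translation":[-100,-46,20],"claw":1},{"twist":[0,0,0],"translation":[-125,-57,29],"claw":1},{"twist":[0,0,0],"translation":[-125,-57,29],"claw":1},{"twist":[0,0,0],"translation":[-125,-57,29],"claw":1},{"twist":[0,0,0],"translation":[-125,-57,29],"claw":1},{"twist":[0,0,0],"translation":[-125,-57,29],"claw":1},{"twist":[0,0,0],"translation":[-125,-57,29],"claw":1}]' && python3 - <<'E'
from lib import *
s=ctrl.get_state();p=ctrl.get_image('wrist');cv2.imwrite('pics/w1.png',p['frame'])
print(s['tool_pos'],p['hand_eye'])
for d in ctrl.place_of(p,'coupling_nut'): print(d, px2w(p,d['location'],0,s))
h=cv2.cvtColor(p['frame'],cv2.COLOR_BGR2HSV);c=w2px(p,[(.669,.13,.024)],s);print(c)
u,v=c[0].round().astype(int);print(h[max(v-60,0):v+60:8,u])
E
```

```text
time: 3.15
tool_pos: [0.6688, 0.1318, 0.1706]
tool_rot: [0.0, 0.192, 0.981, 0.0]
ft_force: [-0.3, 0.2, 1.1]
opening: 0.0854
[0.66879854 0.13183858 0.17060694] [[ 9.15506001e-04 -9.44763347e-01 -3.27752010e-01  8.46683191e-02]
 [ 9.99999561e-01  9.31018861e-04  1.09574014e-04 -6.98487307e-04]
 [ 2.01621791e-04 -3.27751966e-01  9.44763784e-01 -1.42956157e-01]
 [ 0.00000000e+00  0.00000000e+00  0.00000000e+00  1.00000000e+00]]
{'location': [276.1, 191.7], 'confidence': 0.94} [[0.66675416 0.13141176 0.        ]]
[[275.53313708 201.576354  ]]
[[ 15  57 175]
 [ 14  55 171]
 [ 14  61 168]
 [ 13  58 167]
 [ 17 141 116]
 [ 19 191 204]
 [ 14  63 110]
 [ 14  61 112]
 [ 15  65 110]
 [ 16 154 119]
 [ 19 168 196]
 [ 15  57 166]
 [ 15  58 167]
 [ 16  58 167]
 [ 15  62 165]]
```

View pics/w1.png

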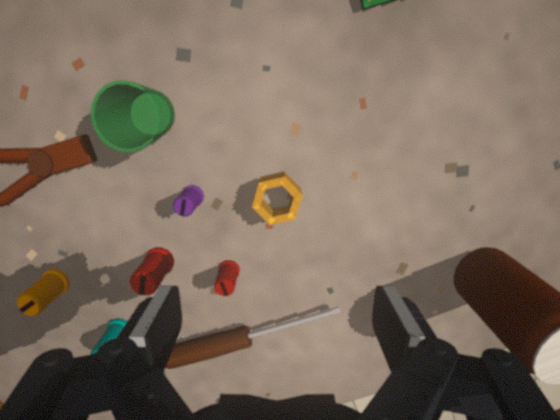

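The nut is at (277,199), with the fingers at the bottom. The purple stub, the small red one and the glass stay clear of a descent here. Next I'll measure the hexagon angle.

```bash
cat >> lib.py <<'E'
def blob(p,s,lo,hi,z,near,r=40):
    """largest colour blob near a world point: hull points on plane z, px mask"""
    h=cv2.cvtColor(p['frame'],cv2.COLOR_BGR2HSV);m=cv2.inRange(h,lo,hi)
    c=w2px(p,[near],s)[0];k=np.zeros_like(m);cv2.circle(k,tuple(int(v) for v in c),r,255,-1)
    cs,_=cv2.findContours(m&k,cv2.RETR_EXTERNAL,cv2.CHAIN_APPROX_NONE)
    a=max(cs,key=cv2.contourArea);return px2w(p,cv2.convexHull(a).reshape(-1,2),z,s)[:,:2]
E
python3 - <<'E'
from lib import *
s=ctrl.get_state();p=ctrl.get_image('wrist')
H=blob(p,s,(15,150,150),(26,255,255),.024,(.669,.13,.024))
# width of the hull along direction a: minimum = across flats
a=np.arange(0,180,2);w=[np.ptp(H@[np.cos(np.radians(t)),np.sin(np.radians(t))]) for t in a]
mid=[(H@[np.cos(np.radians(t)),np.sin(np.radians(t))]) for t in (0,90)]
print([( (m.max()+m.min())/2).round(4) for m in mid])
print(list(zip(a.tolist(),(1000*np.array(w)).round(1).tolist()))[::2])
f=sum(np.array(w)[(np.arange(90)+k)%90] for k in (0,30,60))/3; print('flats dir',a[np.argmin(f[:30])],f.min(),f.max(),yaw(s))
E
```

```text
[np.float64(0.6683), np.float64(0.1313)]
[(0, 42.0), (4, 43.0), (8, 43.9), (12, 44.5), (16, 44.8), (20, 45.0), (24, 44.9), (28, 44.7), (32, 44.2), (36, 43.5), (40, 42.5), (44, 41.4), (48, 40.3), (52, 39.7), (56, 41.1), (60, 42.2), (64, 43.2), (68, 43.9), (72, 44.5), (76, 44.9), (80, 45.0), (84, 45.0), (88, 44.7), (92, 44.4), (96, 44.1), (100, 43.8), (104, 43.3), (108, 42.6), (112, 43.1), (116, 44.6), (120, 45.9), (124, 46.9), (128, 47.8), (132, 48.4), (136, 48.8), (140, 48.9), (144, 48.8), (148, 48.4), (152, 47.8), (156, 47.0), (160, 46.0), (164, 44.7), (168, 43.2), (172, 41.5), (176, 40.9)]
flats dir 52 0.0414486208721482 0.046308567860950035 67.85589719879323
```

```bash
python3 - <<'E'
from lib import *
s=ctrl.get_state();print(go(s,(.668,.1312,.004),52))
E
python3 -m creep '[{"twist":[0,0,8],"translation":[0,0,0],"claw":0.5},{"twist":[0,0,16],"translation":[0,-1,30],"claw":0.5},{"twist":[0,0,16],"translation":[0,-1,80],"claw":0.5},{"twist":[0,0,16],"translation":[0,-1,130],"claw":0.5},{"twist":[0,0,16],"translation":[0,-1,158],"claw":0.5},{"twist":[0,0,16],"translation":[0,-1,167],"claw":0.5},{"twist":[0,0,16],"translation":[0,-1,167],"claw":-1},{"twist":[0,0,16],"translation":[0,-1,167],"claw":-1}]' 40
```

```text
(array([  0.7,  -0.7, 166.4]), np.float64(15.849420083762553))
time: 4.3
tool_pos: [0.6694, 0.1306, 0.0049]
tool_rot: [0.001, 0.327, 0.945, 0.001]
ft_force: [0.0, -0.7, -1.7]
opening: 0.0389
```

```bash
python3 - <<'E'
from lib import *
s=ctrl.get_state();print(yaw(s),s['opening'],go(s,(.511,.3133,.08)),go(s,(.511,.3133,.0075)))
E
```

```text
51.84083540141693 0.03891103357189994 (array([237.3,  46. , -75.4]), None) (array([237.4,  45.8,  -2.9]), None)
```

```bash
python3 -m creep '[{"twist":[0,0,0],"translation":[0,0,-25],"claw":-1},{"twist":[0,0,0],"translation":[15,3,-65],"claw":-1},{"twist":[0,0,0],"translation":[65,13,-85],"claw":-1},{"twist":[0,0,0],"translation":[120,23,-85],"claw":-1},{"twist":[0,0,0],"translation":[175,34,-85],"claw":-1},{"twist":[0,0,0],"translation":[220,43,-75],"claw":-1},{"twist":[0,0,0],"translation":[237,46,-60],"claw":-1},{"twist":[0,0,0],"translation":[237,46,-50],"claw":-1}]' && python3 - <<'E'
from lib import *
s=ctrl.get_state();p=ctrl.get_image('wrist');cv2.imwrite('pics/w2.png',p['frame'])
print(s['opening'],s['tool_pos'],go(s,(.511,.3133,.0085)))
E
```

```text
time: 5.3
tool_pos: [0.5105, 0.3135, 0.0531]
tool_rot: [0.0, 0.326, 0.945, 0.0]
ft_force: [1.0, -0.8, -1.6]
opening: 0.0388
0.038849604030211 [0.51045059 0.31354703 0.05314357] (array([-0.6,  0.1, 44.6]), None)
```

View pics/w2.png

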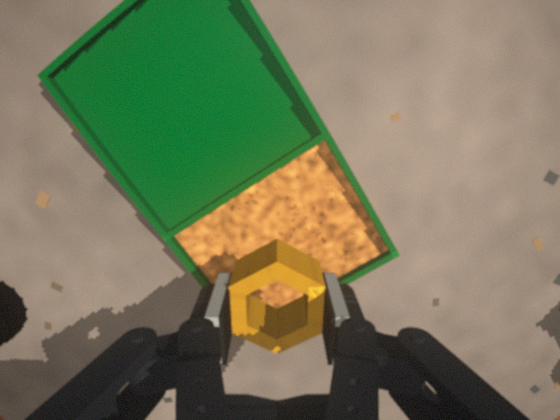

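The wrist view shows the nut held, with tray corners visible at (397,254) and (42,75). The outer divider junctions are at about (325,135) and (165,237). I'll compare these with the tray fit.

```bash
python3 - <<'E'
from lib import *
s=ctrl.get_state();p=ctrl.get_image('wrist')
th=np.radians(-5.48);R=np.array([[np.cos(th),-np.sin(th)],[np.sin(th),np.cos(th)]])
w=px2w(p,[(397,254),(42,75),(325,135),(165,237)],.009,s)[:,:2]
print(w,((w-[.4562,.3186])@R).round(4))
E
```

```text
[[0.55755414 0.36719517]
 [0.35454829 0.2757044 ]
 [0.47382229 0.37340914]
 [0.46345779 0.26498676]] [[ 0.0963  0.0581]
 [-0.0971 -0.0524]
 [ 0.0123  0.0562]
 [ 0.0123 -0.0527]]
```

```bash
python3 -m creep '[{"twist":[0,0,0],"translation":[0,1,25],"claw":-1},{"twist":[0,0,0],"translation":[0,1,40],"claw":-1},{"twist":[0,0,0],"translation":[0,1,45],"claw":-1},{"twist":[0,0,0],"translation":[0,1,45],"claw":-1},{"twist":[0,0,0],"translation":[0,1,45],"claw":0.35},{"twist":[0,0,0],"translation":[0,1,45],"claw":0.35},{"twist":[0,0,0],"translation":[0,1,10],"claw":0.35},{"twist":[0,0,0],"translation":[0,1,-50],"claw":0.35}]' && python3 - <<'E'
from lib import *
s=ctrl.get_state();p=ctrl.get_image('wrist');cv2.imwrite('pics/w3.png',p['frame'])
print(s['opening'],s['tool_pos'],go(s,(.427,.1239,.12)))
for d in ctrl.place_of(p,'coupling_nut'): print(d, px2w(p,d['location'],.003,s))
E
```

```text
time: 6.4
tool_pos: [0.5105, 0.3135, 0.1031]
tool_rot: [-0.001, 0.327, 0.945, -0.001]
ft_force: [0.9, 1.2, 0.7]
opening: 0.0575
0.05745371168648848 [0.51054604 0.31352022 0.10310334] (array([ -51.4, -200.8,  -16.4]), None)
{'location': [280.0, 215.0], 'confidence': 0.74} [[0.50962105 0.31621746 0.003     ]]
```

```bash
python3 -m creep '[{"twist":[0,0,0],"translation":[-12,-50,-17],"claw":0.6},{"twist":[0,0,0],"translation":[-25,-100,-27],"claw":0.6},{"twist":[0,0,0],"translation":[-38,-150,-37],"claw":0.6},{"twist":[0,0,0],"translation":[-51,-201,-37],"claw":0.6},{"twist":[0,0,0],"translation":[-51,-201,-37],"claw":0.6},{"twist":[0,0,0],"translation":[-51,-201,-37],"claw":0.6},{"twist":[0,0,0],"translation":[-51,-201,-37],"claw":0.6},{"twist":[0,0,0],"translation":[-51,-201,-37],"claw":0.6}]' && python3 - <<'E'
from lib import *
s=ctrl.get_state();p=ctrl.get_image('wrist');cv2.imwrite('pics/w4.png',p['frame'])
print(s['opening'],s['tool_pos'],yaw(s),go(s,(.427,.1239,.004)))
for d in ctrl.place_of(p,'dust_cap'): print(d, px2w(p,d['location'],0,s))
H=blob(p,s,(0,0,0),(180,255,55),.022,(.427,.124,.02),60);print((H.max(0)+H.min(0))/2,np.ptp(H,axis=0))
E
```

```text
time: 7.5
tool_pos: [0.4273, 0.1249, 0.1401]
tool_rot: [-0.0, 0.326, 0.945, 0.0]
ft_force: [0.3, 0.1, 0.3]
opening: 0.0682
0.06821924181699171 [0.42733618 0.12494939 0.14009806] 51.903406420414825 (array([ -0.4,  -1. , 136.1]), None)
{'location': [277.1, 200.9], 'confidence': 0.81} [[0.42597566 0.12564851 0.        ]]
{'location': [490.5, 86.2], 'confidence': 0.53} [[0.45565615 0.32134817 0.        ]]
[0.42405768 0.12641489] [0.0443985  0.04457968]
```

View pics/w4.png

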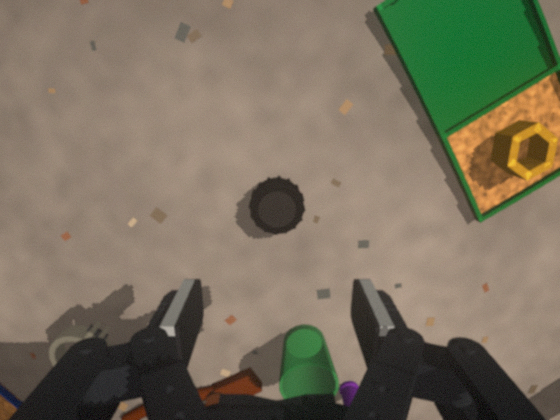

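```bash
python3 -m creep '[{"twist":[0,0,0],"translation":[2,-1,40],"claw":0.6},{"twist":[0,0,0],"translation":[2,-1,90],"claw":0.6},{"twist":[0,0,0],"translation":[2,-1,125],"claw":0.6},{"twist":[0,0,0],"translation":[2,-1,136],"claw":0.6},{"twist":[0,0,0],"translation":[2,-1,136],"claw":-1},{"twist":[0,0,0],"translation":[2,-1,136],"claw":-1},{"twist":[0,0,0],"translation":[2,-1,136],"claw":-1},{"twist":[0,0,0],"translation":[2,-1,50],"claw":-1}]' && python3 - <<'E'
from lib import *
s=ctrl.get_state()
print(s['opening'],s['tool_pos'],yaw(s),go(s,(.5,-.33,.12)))
E
```

```text
time: 8.6
tool_pos: [0.4236, 0.1245, 0.0645]
tool_rot: [-0.004, 0.327, 0.945, -0.002]
ft_force: [1.2, -0.2, -0.9]
opening: 0.0423
0.04234612415469418 [0.4236284  0.12446831 0.06445843] 51.82643022443828 (array([-340.6, -310.4,  -55.7]), None)
```

```bash
python3 -m creep '[{"twist":[0,0,0],"translation":[-10,-9,-40],"claw":-1},{"twist":[0,0,0],"translation":[-50,-45,-60],"claw":-1},{"twist":[0,0,0],"translation":[-95,-86,-60],"claw":-1},{"twist":[0,0,0],"translation":[-140,-127,-60],"claw":-1},{"twist":[0,0,0],"translation":[-185,-168,-60],"claw":-1},{"twist":[0,0,0],"translation":[-230,-209,-60],"claw":-1},{"twist":[0,0,0],"translation":[-275,-250,-60],"claw":-1},{"twist":[0,0,0],"translation":[-316,-288,-50],"claw":-1}]' && python3 - <<'E'
from lib import *
s=ctrl.get_state();p=ctrl.get_image('wrist');cv2.imwrite('pics/w5.png',p['frame'])
print(s['opening'],s['tool_pos'],yaw(s),go(s,(.5,-.33,.0075)))
E
```

```text
time: 9.6
tool_pos: [0.4958, -0.2994, 0.1182]
tool_rot: [0.001, 0.327, 0.945, -0.0]
ft_force: [1.2, 0.5, -1.4]
opening: 0.0425
0.042547159184108965 [ 0.4958371  -0.29944907  0.11816449] 51.805418799099 (array([-21.9, -21.5, 110.7]), None)
```

View pics/w5.png

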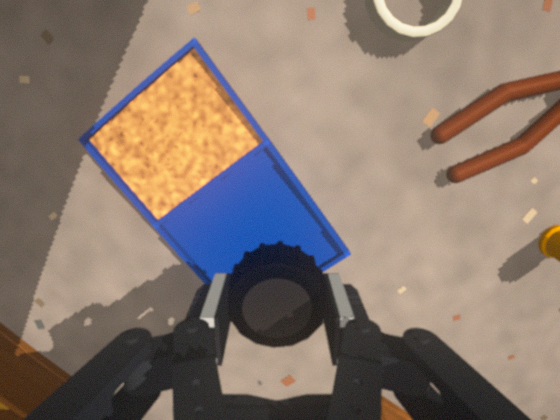

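Blue tray corners appear at (349,253), (196,40) and (82,139), with the cap held level.

```bash
python3 - <<'E'
from lib import *
s=ctrl.get_state();p=ctrl.get_image('wrist')
th=np.radians(177.78);R=np.array([[np.cos(th),-np.sin(th)],[np.sin(th),np.cos(th)]])
w=px2w(p,[(349,253),(196,40),(82,139),(264,145),(158,218)],.009,s)[:,:2]
print(((w-[.4573,-.3285])@R).round(4))
E
python3 -m creep '[{"twist":[0,0,0],"translation":[-22,-22,20],"claw":-1},{"twist":[0,0,0],"translation":[-22,-22,60],"claw":-1},{"twist":[0,0,0],"translation":[-22,-22,100],"claw":-1},{"twist":[0,0,0],"translation":[-22,-22,110],"claw":-1},{"twist":[0,0,0],"translation":[-22,-22,111],"claw":-1},{"twist":[0,0,0],"translation":[-22,-22,111],"claw":-1},{"twist":[0,0,0],"translation":[-22,-22,111],"claw":0.4},{"twist":[0,0,0],"translation":[-22,-22,111],"claw":0.4}]'
```

```text
[[-0.099  -0.0522]
 [ 0.0938 -0.0534]
 [ 0.0944  0.0575]
 [ 0.0101 -0.0481]
 [ 0.0141  0.0525]]
time: 10.7
tool_pos: [0.4994, -0.3279, 0.0062]
tool_rot: [0.0, 0.327, 0.945, -0.0]
ft_force: [-1.0, -0.1, -0.3]
opening: 0.06
```

```bash
python3 - <<'E'
from lib import *
s=ctrl.get_state();print(go(s,(.4285,-.1335,.15),8.4))
E
python3 -m creep '[{"twist":[0,0,0],"translation":[0,0,-40],"claw":0.4},{"twist":[0,0,0],"translation":[0,0,-100],"claw":0.4},{"twist":[0,0,0],"translation":[0,0,-144],"claw":0.4},{"twist":[0,0,0],"translation":[0,0,-144],"claw":0.4},{"twist":[0,0,0],"translation":[0,0,-144],"claw":0.4},{"twist":[0,0,0],"translation":[0,0,-144],"claw":0.4},{"twist":[0,0,0],"translation":[0,0,-144],"claw":0.4},{"twist":[0,0,0],"translation":[0,0,-144],"claw":0.4}]'
python3 - <<'E'
from lib import *
s=ctrl.get_state();p=ctrl.get_image('wrist');cv2.imwrite('pics/w6.png',p['frame'])
for d in ctrl.place_of(p,'dust_cap'): print(d, px2w(p,d['location'],.003,s))
print(go(s,(.4285,-.1335,.15),8.4))
E
```

```text
(array([ 175.7,  109.1, -143.9]), np.float64(43.442100357383524))
time: 11.7
tool_pos: [0.4991, -0.3278, 0.1491]
tool_rot: [-0.0, 0.327, 0.945, 0.0]
ft_force: [-0.4, -0.2, 0.1]
opening: 0.0597
{'location': [280.6, 200.7], 'confidence': 0.7} [[ 0.50079816 -0.32551891  0.003     ]]
(array([175.5, 109.1,  -0.7]), np.float64(43.43915021116074))
```

```bash
python3 -m creep '[{"twist":[0,0,8],"translation":[40,25,0],"claw":1},{"twist":[0,0,16],"translation":[80,50,0],"claw":1},{"twist":[0,0,24],"translation":[120,75,0],"claw":1},{"twist":[0,0,32],"translation":[155,97,0],"claw":1},{"twist":[0,0,40],"translation":[175,109,0],"claw":1},{"twist":[0,0,43.4],"translation":[175.5,109,0],"claw":1},{"twist":[0,0,43.4],"translation":[175.5,109,0],"claw":1},{"twist":[0,0,43.4],"translation":[175.5,109,0],"claw":1}]'
python3 - <<'E'
from lib import *
s=ctrl.get_state();p=ctrl.get_image('wrist');cv2.imwrite('pics/w7.png',p['frame'])
for d in ctrl.place_of(p,'clamp_ring'): print(d, px2w(p,d['location'],0,s))
print(s['tool_pos'],yaw(s),w2px(p,[(.4285,-.1335,.02)],s))
E
```

```text
time: 12.8
tool_pos: [0.4287, -0.1339, 0.1498]
tool_rot: [0.0, 0.653, 0.758, 0.0]
ft_force: [0.8, 0.3, 0.3]
opening: 0.0855
{'location': [312.1, 378.5], 'confidence': 0.39} [[ 0.49781289 -0.33197066  0.        ]]
[ 0.42869555 -0.13392677  0.14976539] 8.50127534186616 [[276.89680738 205.03746616]]
```

View pics/w7.png

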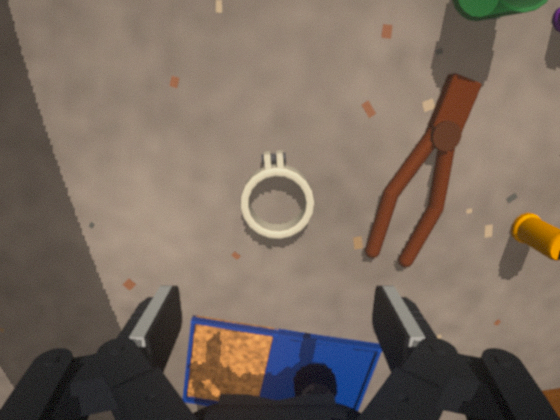

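The ring is centred at (277,202), between the jaws, with its ears straight up at (273,160). The plier's handle ends at (373,250) and (405,262) are clear of the fingers.

```bash
python3 -m creep '[{"twist":[0,0,0],"translation":[2,0,50],"claw":1},{"twist":[0,0,0],"translation":[2,0,100],"claw":1},{"twist":[0,0,0],"translation":[2,0,140],"claw":1},{"twist":[0,0,0],"translation":[2,0,149.5],"claw":1},{"twist":[0,0,0],"translation":[2,0,149.5],"claw":1},{"twist":[0,0,0],"translation":[2,0,149.5],"claw":-1},{"twist":[0,0,0],"translation":[2,0,149.5],"claw":-1},{"twist":[0,0,0],"translation":[2,0,149.5],"claw":-1}]' 40; python3 - <<'E'
from lib import *
s=ctrl.get_state();p=ctrl.get_image('wrist');cv2.imwrite('pics/w8.png',p['frame'])
print(s['opening'],s['tool_pos'],yaw(s),go(s,(.4145,.324,.1)))
E
```

```text
time: 13.9
tool_pos: [0.4289, -0.132, 0.0021]
tool_rot: [0.001, 0.653, 0.757, 0.0]
ft_force: [-2.2, -0.7, 14.5]
opening: 0.0606
0.06058100136375415 [ 0.42886773 -0.13199419  0.00208182] 8.430823826258957 (array([453. ,  52.9, -98.5]), None)
```

A 14.5 N upward force means the fingertips are touching the counter. I'll open, raise 6 mm and re-grip before lifting.

```bash
python3 -m creep '[{"twist":[0,0,0],"translation":[0,0,-2],"claw":0.75},{"twist":[0,0,0],"translation":[0,0,-6],"claw":0.75},{"twist":[0,0,0],"translation":[0,0,-6],"claw":0.75},{"twist":[0,0,0],"translation":[0,0,-6],"claw":-1},{"twist":[0,0,0],"translation":[0,0,-6],"claw":-1},{"twist":[0,0,0],"translation":[0,0,-6],"claw":-1},{"twist":[0,0,0],"translation":[0,0,-40],"claw":-1},{"twist":[0,0,0],"translation":[0,0,-100],"claw":-1}]' 40; python3 - <<'E'
from lib import *
s=ctrl.get_state();p=ctrl.get_image('wrist');cv2.imwrite('pics/w8.png',p['frame'])
print(s['opening'],s['tool_pos'],yaw(s),go(s,(.4145,.324,.1),-5.5))
E
```

```text
time: 14.95
tool_pos: [0.4275, -0.1314, 0.1]
tool_rot: [-0.002, 0.653, 0.757, -0.001]
ft_force: [0.8, -1.1, -1.2]
opening: 0.0602
0.060188025607105046 [ 0.42749616 -0.13140492  0.10002638] 8.430080113782601 (array([452.4,  53.9,   1. ]), np.float64(13.930080113782594))
```

View pics/w8.png

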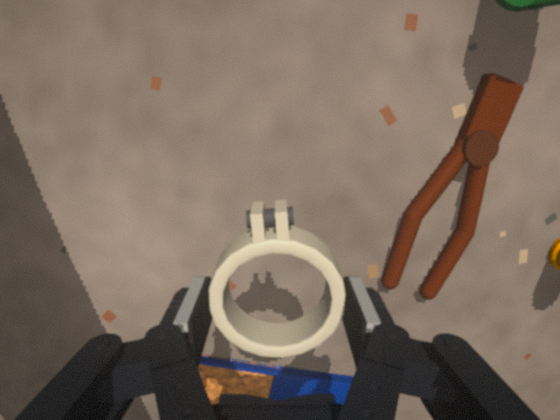

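```bash
python3 -m creep '[{"twist":[0,0,0],"translation":[50,25,-10],"claw":-1},{"twist":[0,0,0],"translation":[105,48,-10],"claw":-1},{"twist":[0,0,0],"translation":[162,60,-10],"claw":-1},{"twist":[0,0,0],"translation":[222,66,-10],"claw":-1},{"twist":[0,0,3],"translation":[282,68,-10],"claw":-1},{"twist":[0,0,7],"translation":[340,66,-10],"claw":-1},{"twist":[0,0,11],"translation":[398,60,-10],"claw":-1},{"twist":[0,0,14],"translation":[452,54,-10],"claw":-1}]'; python3 - <<'E'
from lib import *
s=ctrl.get_state()
print(s['opening'],s['tool_pos'],yaw(s),go(s,(.4145,.324,.01),-5.5))
E
```

```text
time: 16.0
tool_pos: [0.4144, 0.3252, 0.11]
tool_rot: [-0.0, 0.741, 0.671, -0.0]
ft_force: [-0.2, -0.9, -1.0]
opening: 0.0602
0.060167441374290344 [0.41443437 0.32518657 0.10999663] -5.651236417771926 (array([ -1.2,   0.2, 100. ]), np.float64(-0.1512364177719263))
```

```bash
python3 -m creep '[{"twist":[0,0,0],"translation":[-1,0,45],"claw":-1},{"twist":[0,0,0],"translation":[-1,0,85],"claw":-1},{"twist":[0,0,0],"translation":[-1,0,98],"claw":-1},{"twist":[0,0,0],"translation":[-1,0,100],"claw":-1},{"twist":[0,0,0],"translation":[-1,0,100],"claw":-1},{"twist":[0,0,0],"translation":[-1,0,100],"claw":0.68},{"twist":[0,0,0],"translation":[-1,0,100],"claw":0.68},{"twist":[0,0,0],"translation":[-1,0,70],"claw":0.68}]'; python3 -m creep '[{"twist":[0,0,0],"translation":[-20,0,-60],"claw":0.68},{"twist":[0,0,0],"translation":[-60,20,-110],"claw":0.2},{"twist":[0,0,0],"translation":[-60,20,-110],"claw":0.2},{"twist":[0,0,0],"translation":[-60,20,-110],"claw":0.2},{"twist":[0,0,0],"translation":[-60,20,-110],"claw":0.2},{"twist":[0,0,0],"translation":[-60,20,-110],"claw":0.2},{"twist":[0,0,0],"translation":[-60,20,-110],"claw":0.2},{"twist":[0,0,0],"translation":[-60,20,-110],"claw":0.2}]'; python3 - <<'E'
from lib import *
s=ctrl.get_state();p=ctrl.get_image('wrist');cv2.imwrite('pics/w9.png',p['frame'])
for d in ctrl.place_of(p,'clamp_ring'): print(d, px2w(p,d['location'],.003,s))
print(s['tool_pos'],yaw(s),go(s,(.67,-.128,.2)))
E
```

```text
time: 17.0
tool_pos: [0.4147, 0.3219, 0.0397]
tool_rot: [-0.0, 0.741, 0.672, -0.001]
ft_force: [-0.0, 0.0, -0.1]
opening: 0.0718
time: 18.0
tool_pos: [0.4292, 0.2608, 0.15]
tool_rot: [-0.0, 0.74, 0.672, -0.0]
ft_force: [-0.1, -1.3, -0.8]
opening: 0.0515
[0.42920998 0.26081192 0.14999081] -5.543089317175725 (array([-363.7,  277.2,  -50.1]), None)
```

View pics/w9.png

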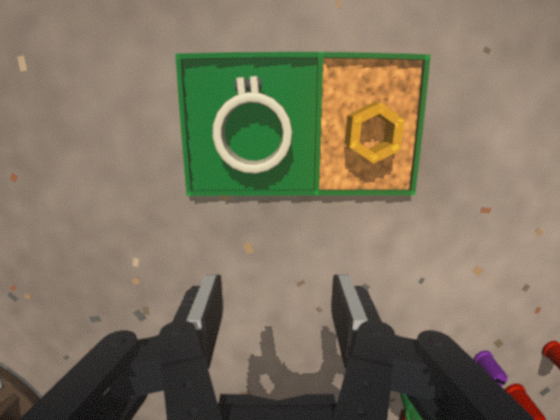

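The ring lies at (252,132) and the nut at (376,132), both about in the middle. Now exact numbers.

```bash
python3 - <<'E'
from lib import *
s=ctrl.get_state();p=ctrl.get_image('wrist')
w=px2w(p,[(177,55),(430,55),(414,194),(188.5,195)],.009,s)[:,:2]
m=np.array([(-.099,.057),(.099,.057),(.099,-.057),(-.099,-.057)])
v=w-w.mean(0);U,_,V=np.linalg.svd(m.T@v);R=(U@V).T;t=w.mean(0)
print(t,np.degrees(np.arctan2(R[1,0],R[0,0])),((w-t)@R-m).round(4).tolist())
def ell(lo,hi,near,z,r):
    h=cv2.cvtColor(p['frame'],cv2.COLOR_BGR2HSV);k=cv2.inRange(h,lo,hi)
    c=w2px(p,[near],s)[0];q=np.zeros_like(k);cv2.circle(q,tuple(int(a) for a in c),r,255,-1)
    return k&q
k=ell((0,0,150),(60,80,255),(.4145,.324,.02),.023,48)
n=255-k  # hole = largest inner component
cs,h=cv2.findContours(k,cv2.RETR_CCOMP,cv2.CHAIN_APPROX_NONE)
hole=max((c for c,g in zip(cs,h[0]) if g[3]>=0),key=cv2.contourArea)
H=px2w(p,hole.reshape(-1,2),.023,s)[:,:2];c=(H.max(0)+H.min(0))/2
print('ring',c,np.ptp(H,axis=0),'tray',(c-t)@R)
N=px2w(p,[(376,131.5)],.027,s)[0,:2];print('nut',N,(N-t)@R)
E
```

```text
[0.45643224 0.32110109] -5.184283068025761 [[0.0009, -0.0009], [-0.0006, -0.0007], [-0.0015, 0.0008], [0.0012, 0.0008]]
ring [0.41530341 0.32287996] [0.04936732 0.04682719] tray [-0.04112132 -0.00194478]
nut [0.51054829 0.31448671] [ 0.05449234 -0.00169742]
```

```bash
python3 -m creep '[{"twist":[0,0,9],"translation":[-45,35,-10],"claw":0.3},{"twist":[0,0,18],"translation":[-90,69,-20],"claw":0.3},{"twist":[0,0,27],"translation":[-136,104,-20],"claw":0.3},{"twist":[0,0,36],"translation":[-182,139,-20],"claw":0.3},{"twist":[0,0,45],"translation":[-228,174,-20],"claw":0.3},{"twist":[0,0,45],"translation":[-274,209,-20],"claw":0.3},{"twist":[0,0,45],"translation":[-320,244,-20],"claw":0.3},{"twist":[0,0,45],"translation":[-364,277,-20],"claw":0.3}]'; python3 - <<'E'
from lib import *
s=ctrl.get_state();p=ctrl.get_image('wrist');cv2.imwrite('pics/w10.png',p['frame'])
for d in ctrl.place_of(p,'ochre_holder'): print(d, px2w(p,d['location'],0,s))
print(s['opening'],s['tool_pos'],yaw(s))
H=blob(p,s,(10,180,120),(26,255,255),.05,(.67,-.128,.03),70);print(H.max(0),H.min(0))
E
```

```text
time: 19.15
tool_pos: [0.6706, -0.1304, 0.1703]
tool_rot: [0.0, 0.941, 0.337, 0.0]
ft_force: [0.4, 1.0, 1.1]
opening: 0.0558
{'location': [269.3, 191.4], 'confidence': 0.76} [[ 0.6674262  -0.12446292  0.        ]]
0.05582625468203174 [ 0.67056834 -0.13038344  0.1702577 ] -50.58168014071255
[ 0.68988335 -0.10565894] [ 0.65625769 -0.13675873]
```

View pics/w10.png

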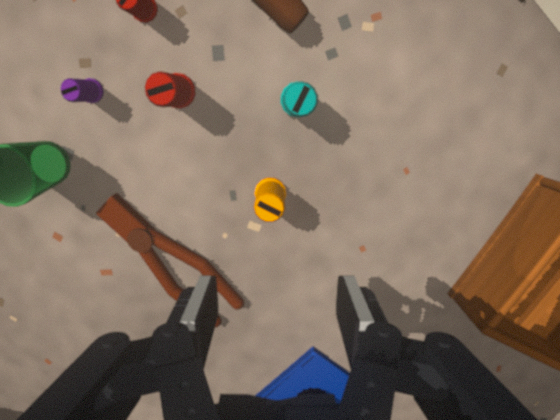

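Ochre's top is at (270,207). Turquoise (299,99) and the plier are clear of the fingers. The large red holder's top is at (161,89).

```bash
python3 - <<'E'
from lib import *
s=ctrl.get_state();p=ctrl.get_image('wrist')
o=px2w(p,[(270,207)],.05,s)[0];print('ochre top',o,'red top',px2w(p,[(161,89)],.05,s))
print(go(s,(*o[:2],.027)),go(s,(*((o[:2]+[.6674,-.1245])/2),.027)))
E
```

```text
ochre top [ 0.6698329  -0.12821419  0.05      ] red top [[ 0.68983043 -0.00943761  0.05      ]]
(array([  1.8,  -5. , 142.5]), None) (array([  2.1,  -7.2, 142.5]), None)
```

```bash
python3 - <<'E'
from lib import *
s=ctrl.get_state();p=ctrl.get_image('wrist');print(s['tool_pos'],s['time'])
h=cv2.cvtColor(p['frame'],cv2.COLOR_BGR2HSV);m=cv2.inRange(h,(10,180,215),(28,255,255))
m[:150]=0;m[260:]=0;m[:,:220]=0;m[:,320:]=0
ys,xs=np.nonzero(m);print(xs.min(),xs.max(),ys.min(),ys.max())
for d in ctrl.place_of(p,'ochre_holder')[:1]: print(d, px2w(p,d['location'],0,s))
R=px2w(p,[((xs.min()+xs.max())/2,ys.max()-16)],.05,s)[0];print(R,go(s,(.6695,-.1275,.027)))
E
```

```text
[ 0.67016236 -0.13079442  0.16943182] 19.3
254 282 178 220
{'location': [271.7, 191.4], 'confidence': 0.83} [[ 0.66855708 -0.12646857  0.        ]]
[ 0.66939497 -0.12294242  0.05      ] (array([  1.6,  -2.9, 142.4]), None)
```

```bash
python3 -m creep '[{"twist":[0,0,0],"translation":[2,-4,45],"claw":0.3},{"twist":[0,0,0],"translation":[2,-4,95],"claw":0.3},{"twist":[0,0,0],"translation":[2,-4,130],"claw":0.3},{"twist":[0,0,0],"translation":[2,-4,143],"claw":0.3},{"twist":[0,0,0],"translation":[2,-4,143],"claw":-1},{"twist":[0,0,0],"translation":[2,-4,143],"claw":-1},{"twist":[0,0,0],"translation":[2,-4,143],"claw":-1},{"twist":[0,0,0],"translation":[2,-4,143],"claw":-1}]' 25; python3 - <<'E'
from lib import *
s=ctrl.get_state();p=ctrl.get_image('wrist');cv2.imwrite('pics/w11.png',p['frame'])
print(s['opening'],s['tool_pos'],yaw(s),go(s,(.4153,.3229,.13)))
E
```

```text
time: 20.4
tool_pos: [0.6694, -0.1242, 0.0289]
tool_rot: [0.001, 0.941, 0.337, 0.001]
ft_force: [-1.2, 0.6, 7.6]
opening: 0.0252
0.025153607590008148 [ 0.66943567 -0.12415292  0.02885963] -50.567398803199495 (array([  87.8, -506.5, -101.9]), None)
```

View pics/w11.png

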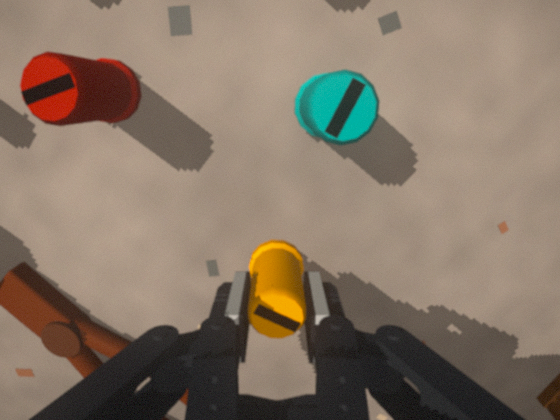

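```bash
python3 -m creep '[{"twist":[0,0,0],"translation":[0,0,-30],"claw":-1},{"twist":[0,0,0],"translation":[0,0,-80],"claw":-1},{"twist":[0,0,0],"translation":[4,-25,-115],"claw":-1},{"twist":[0,0,0],"translation":[14,-80,-120],"claw":-1},{"twist":[0,0,0],"translation":[24,-137,-120],"claw":-1},{"twist":[0,0,0],"translation":[34,-195,-120],"claw":-1},{"twist":[0,0,0],"translation":[44,-253,-120],"claw":-1},{"twist":[0,0,0],"translation":[54,-311,-120],"claw":-1}]'; python3 -m creep '[{"twist":[0,0,0],"translation":[10,-55,0],"claw":-1},{"twist":[0,0,0],"translation":[20,-110,0],"claw":-1},{"twist":[0,0,0],"translation":[30,-165,10],"claw":-1},{"twist":[0,0,0],"translation":[34,-195,40],"claw":-1},{"twist":[0,0,0],"translation":[34,-195,60],"claw":-1},{"twist":[0,0,0],"translation":[34,-195,60],"claw":-1},{"twist":[0,0,0],"translation":[34,-195,60],"claw":-1},{"twist":[0,0,0],"translation":[34,-195,60],"claw":-1}]'; python3 - <<'E'
from lib import *
s=ctrl.get_state();p=ctrl.get_image('wrist');cv2.imwrite('pics/w12.png',p['frame'])
print(s['opening'],s['tool_pos'],yaw(s),go(s,(.4153,.3229,.0305)))
E
```

```text
time: 21.45
tool_pos: [0.512, 0.1518, 0.148]
tool_rot: [0.0, 0.941, 0.337, 0.001]
ft_force: [1.1, 0.5, -1.2]
opening: 0.0249
time: 22.45
tool_pos: [0.4159, 0.3224, 0.0883]
tool_rot: [-0.0, 0.941, 0.337, 0.001]
ft_force: [0.9, 0.7, 0.1]
opening: 0.0249
0.024880387258280224 [0.41590882 0.32243946 0.0882939 ] -50.60865079651443 (array([-0.3, -0.8, 57.8]), None)
```

View pics/w12.png

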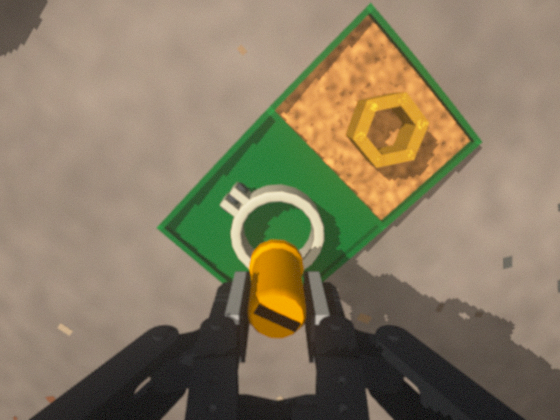

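```bash
python3 - <<'E'
from lib import *
s=ctrl.get_state();p=ctrl.get_image('wrist');a=np.radians(yaw(s));x=np.array([-np.sin(a),np.cos(a)])
z=s['tool_pos'][2]-.0265
for e in(-.004,0,.004):
    c=s['tool_pos'][:2]+x*e
    print(e,w2px(p,[(*(c+x*.015),z),(*(c+x*.015),z+.005),(*(c-x*.013),z+.05)],s).round(1).tolist())
E
```

```text
-0.004 [[275.8, 242.8], [275.7, 246.6], [275.4, 348.2]]
0 [[275.8, 235.9], [275.7, 239.6], [275.4, 340.8]]
0.004 [[275.8, 228.9], [275.7, 232.4], [275.4, 333.1]]
```

The observed edges (240 and 337) match a centred grasp within about 2 mm, so I'm inserting.

```bash
python3 -m creep '[{"twist":[0,0,0],"translation":[0,-1,25],"claw":-1},{"twist":[0,0,0],"translation":[0,-1,45],"claw":-1},{"twist":[0,0,0],"translation":[0,-1,55],"claw":-1},{"twist":[0,0,0],"translation":[0,-1,58],"claw":-1},{"twist":[0,0,0],"translation":[0,-1,58],"claw":-1},{"twist":[0,0,0],"translation":[0,-1,58],"claw":0},{"twist":[0,0,0],"translation":[0,-1,58],"claw":0},{"twist":[0,0,0],"translation":[0,-1,20],"claw":0}]'; python3 -m creep '[{"twist":[0,0,0],"translation":[0,20,-50],"claw":0},{"twist":[0,0,0],"translation":[-10,60,-100],"claw":0.3},{"twist":[0,0,0],"translation":[-20,100,-110],"claw":0.3},{"twist":[0,0,0],"translation":[-20,100,-110],"claw":0.3},{"twist":[0,0,0],"translation":[-20,100,-110],"claw":0.3},{"twist":[0,0,0],"translation":[-20,100,-110],"claw":0.3},{"twist":[0,0,0],"translation":[-20,100,-110],"claw":0.3},{"twist":[0,0,0],"translation":[-20,100,-110],"claw":0.3}]'; python3 - <<'E'
from lib import *
s=ctrl.get_state();p=ctrl.get_image('wrist');cv2.imwrite('pics/w13.png',p['frame'])
for n in ('ochre_holder','clamp_ring'):
  for d in ctrl.place_of(p,n)[:2]: print(n,d, px2w(p,d['location'],.003,s))
print(s['opening'],s['tool_pos'],yaw(s),go(s,(.690,-.006,.17),-30),go(s,(.690,-.006,.17),-50.6))
E
```

```text
time: 23.55
tool_pos: [0.4139, 0.3227, 0.066]
tool_rot: [0.0, 0.941, 0.337, -0.002]
ft_force: [0.0, 1.2, 0.5]
opening: 0.0428
time: 24.55
tool_pos: [0.4625, 0.2338, 0.177]
tool_rot: [-0.0, 0.941, 0.338, -0.0]
ft_force: [-0.2, 0.1, -0.8]
opening: 0.0557
0.0556564045287821 [0.46248097 0.23379929 0.17704711] -50.51845342705488 (array([ 23.1, 329.7,   7. ]), np.float64(-20.51845342705488)) (array([ 23.1, 329.7,   7. ]), np.float64(0.0815465729451148))
```

View pics/w13.png

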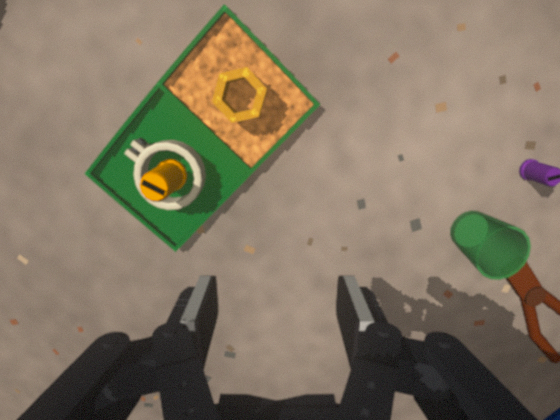

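The ochre holder stands inside the ring: base (172,177), ring centre (170,176). Now the red holder.

```bash
python3 -m creep '[{"twist":[0,0,0],"translation":[4,55,0],"claw":0.3},{"twist":[0,0,0],"translation":[8,110,0],"claw":0.3},{"twist":[0,0,0],"translation":[12,165,0],"claw":0.3},{"twist":[0,0,0],"translation":[16,220,0],"claw":0.3},{"twist":[0,0,0],"translation":[20,275,5],"claw":0.3},{"twist":[0,0,0],"translation":[23,330,7],"claw":0.3},{"twist":[0,0,0],"translation":[23,330,7],"claw":0.3},{"twist":[0,0,0],"translation":[23,330,7],"claw":0.3}]'; python3 - <<'E'
from lib import *
s=ctrl.get_state();p=ctrl.get_image('wrist');cv2.imwrite('pics/w14.png',p['frame'])
for d in ctrl.place_of(p,'red_holder'): print(d, px2w(p,d['location'],0,s))
print(s['opening'],s['tool_pos'],yaw(s),go(s,(.690,-.007,.027)))
E
```

```text
time: 25.7
tool_pos: [0.6896, -0.0066, 0.1698]
tool_rot: [-0.0, 0.941, 0.337, -0.0]
ft_force: [0.6, -0.3, -0.2]
opening: 0.056
{'location': [246.8, 124.6], 'confidence': 0.86} [[0.7212693  0.05353872 0.        ]]
{'location': [190.7, 192.3], 'confidence': 0.78} [[0.6383984  0.05643933 0.        ]]
{'location': [385.4, 202.7], 'confidence': 0.67} [[ 0.74865272 -0.09338408  0.        ]]
{'location': [274.9, 192.2], 'confidence': 0.58} [[ 0.68911084 -0.00514676  0.        ]]
0.05597141895720703 [ 0.68961839 -0.00661873  0.16984233] -50.581077068052906 (array([1.000e-01, 7.000e-01, 1.428e+02]), None)
```

View pics/w14.png

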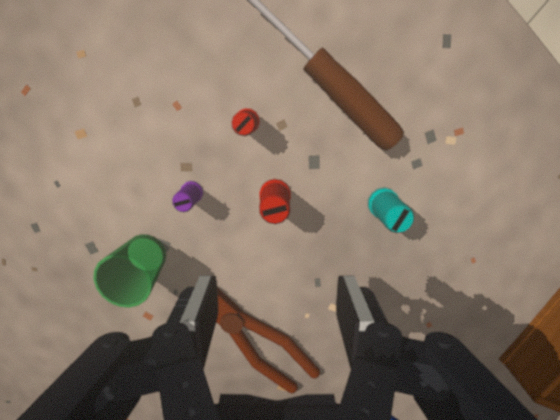

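The large red holder is at (275,200), centred between the jaws. Purple is about 80 mm away, which is clear of the fingers.

```bash
python3 -m creep '[{"twist":[0,0,0],"translation":[0,0,45],"claw":0.3},{"twist":[0,0,0],"translation":[0,0,95],"claw":0.3},{"twist":[0,0,0],"translation":[0,0,130],"claw":0.3},{"twist":[0,0,0],"translation":[0,0,143],"claw":0.3},{"twist":[0,0,0],"translation":[0,0,143],"claw":-1},{"twist":[0,0,0],"translation":[0,0,143],"claw":-1},{"twist":[0,0,0],"translation":[0,0,143],"claw":-1},{"twist":[0,0,0],"translation":[0,0,120],"claw":-1}]' 25; python3 -m creep '[{"twist":[0,0,0],"translation":[0,0,-50],"claw":-1},{"twist":[0,0,0],"translation":[0,0,-100],"claw":-1},{"twist":[0,0,0],"translation":[0,0,-110],"claw":-1},{"twist":[0,0,0],"translation":[0,0,-110],"claw":-1},{"twist":[0,0,0],"translation":[0,0,-110],"claw":-1},{"twist":[0,0,0],"translation":[0,0,-110],"claw":-1},{"twist":[0,0,0],"translation":[0,0,-110],"claw":-1},{"twist":[0,0,0],"translation":[0,0,-110],"claw":-1}]';python3 - <<'E'
from lib import *
s=ctrl.get_state()
print(s['opening'],s['tool_pos'],yaw(s),go(s,(.4023,-.3285,.12)))
E
```

```text
time: 26.8
tool_pos: [0.6896, -0.0068, 0.0501]
tool_rot: [-0.0, 0.941, 0.337, -0.001]
ft_force: [0.5, -0.5, -0.3]
opening: 0.0249
time: 27.8
tool_pos: [0.6901, -0.0068, 0.1599]
tool_rot: [-0.0, 0.941, 0.337, -0.0]
ft_force: [0.7, 0.3, -0.5]
opening: 0.0245
0.02449423637502442 [ 0.69009674 -0.00681785  0.15988015] -50.56028518851138 (array([-426.6,   65.6,   40. ]), None)
```

```bash
python3 -m creep '[{"twist":[0,0,0],"translation":[-54,8,0],"claw":-1},{"twist":[0,0,0],"translation":[-108,16,0],"claw":-1},{"twist":[0,0,0],"translation":[-162,25,0],"claw":-1},{"twist":[0,0,0],"translation":[-216,33,0],"claw":-1},{"twist":[0,0,0],"translation":[-270,41,0],"claw":-1},{"twist":[0,0,0],"translation":[-324,50,0],"claw":-1},{"twist":[0,0,0],"translation":[-378,58,10],"claw":-1},{"twist":[0,0,0],"translation":[-427,66,30],"claw":-1}]';python3 - <<'E'
from lib import *
s=ctrl.get_state();p=ctrl.get_image('wrist');cv2.imwrite('pics/w15.png',p['frame'])
print(s['opening'],s['tool_pos'],yaw(s),go(s,(.4023,-.3285,.0305)))
E
```

```text
time: 28.8
tool_pos: [0.4013, -0.3307, 0.1307]
tool_rot: [0.001, 0.941, 0.337, 0.0]
ft_force: [0.6, -0.2, -0.8]
opening: 0.0246
0.024618016747236272 [ 0.40129181 -0.33066663  0.13067181] -50.577688483341284 (array([  2.1,  -1.3, 100.2]), None)
```

View pics/w15.png

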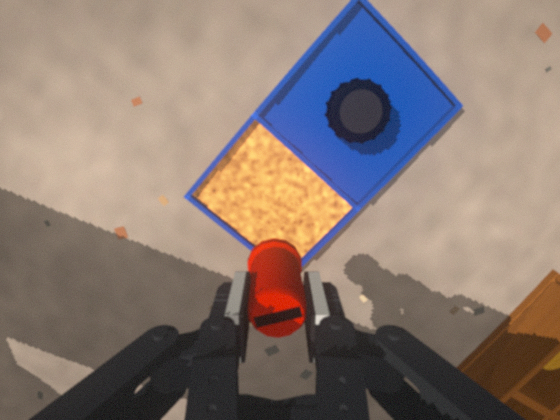

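The red holder is held upright. The blue tray shows corners at (461,105), (187,197) and (361,0), divider ends at (258,117) and (354,207), and the cap top at (358,110). That was my last viewed picture, so I'll use numbers from here on.

```bash
python3 - <<'E'
from lib import *
s=ctrl.get_state();p=ctrl.get_image('wrist')
w=px2w(p,[(361,0),(461,105),(187,197),(258,117),(355,208)],.009,s)[:,:2]
m=np.array([(-.099,-.057),(-.099,.057),(.099,-.057),(.013,-.057),(.013,.057)])
a=np.radians(yaw(s))
v=w-w.mean(0);mm=m-m.mean(0);U,_,V=np.linalg.svd(mm.T@v);R=(U@V).T;t=w.mean(0)-R@m.mean(0)
print(t,np.degrees(np.arctan2(R[1,0],R[0,0])),((w-t)@R-m).round(4).tolist())
c=px2w(p,[(358,110)],.025,s)[0,:2];print('cap',c,(c-t)@R)
k=R@[.055,0]+t;print('cork',k,go(s,(*k,.0305)))
E
```

```text
[ 0.45402552 -0.33076555] 177.5539896658298 [[0.0035, 0.0043], [0.0012, -0.004], [-0.0032, 0.0018], [-0.0014, 0.0039], [-0.0, -0.0059]]
cap [ 0.49374177 -0.32772417] [-0.03955027 -0.00473361]
cork [ 0.39907563 -0.32841826] (array([ 4. , -2.8, 97.6]), None)
```

```bash
python3 -m creep '[{"twist":[0,0,0],"translation":[1,-2,45],"claw":-1},{"twist":[0,0,0],"translation":[1,-2,85],"claw":-1},{"twist":[0,0,0],"translation":[1,-2,97],"claw":-1},{"twist":[0,0,0],"translation":[1,-2,100],"claw":-1},{"twist":[0,0,0],"translation":[1,-2,100],"claw":-1},{"twist":[0,0,0],"translation":[1,-2,100],"claw":0},{"twist":[0,0,0],"translation":[1,-2,100],"claw":0},{"twist":[0,0,0],"translation":[1,-2,70],"claw":0}]'; python3 -m creep '[{"twist":[0,0,0],"translation":[0,0,-60],"claw":0},{"twist":[0,0,0],"translation":[20,-40,-120],"claw":0},{"twist":[0,0,0],"translation":[40,-90,-130],"claw":0},{"twist":[0,0,0],"translation":[60,-140,-130],"claw":0},{"twist":[0,0,0],"translation":[60,-170,-130],"claw":0},{"twist":[0,0,0],"translation":[60,-170,-130],"claw":0},{"twist":[0,0,0],"translation":[60,-170,-130],"claw":0},{"twist":[0,0,0],"translation":[60,-170,-130],"claw":0}]'; python3 - <<'E'
from lib import *
for n in('top','scene'):
    s=ctrl.get_state();p=ctrl.get_image(n);cv2.imwrite(f'pics/{n}_end.png',p['frame'])
    for o,z,g in (('clamp_ring',.003,'G'),('ochre_holder',.003,'G'),('coupling_nut',.003,'G'),('dust_cap',.003,'B'),('red_holder',.003,'B'),('plier',0,''),('tea_glass',0,'')):
        for d in ctrl.place_of(p,o)[:5]:
            w=px2w(p,d['location'],z)[0,:2]
            t,th=((np.array([.4563,.320]),-5.3) if g=='G' else (np.array([.4565,-.330]),177.7));th=np.radians(th)
            R=np.array([[np.cos(th),-np.sin(th)],[np.sin(th),np.cos(th)]])
            print(n,o,round(d['confidence'],2),np.round(d['location']),w.round(3),((w-t)@R).round(3) if g else '')
print(ctrl.get_state()['tool_pos'],ctrl.get_state()['time'])
E
```

```text
time: 29.9
tool_pos: [0.4013, -0.3264, 0.0595]
tool_rot: [-0.001, 0.941, 0.337, -0.001]
ft_force: [-0.0, -0.5, 0.1]
opening: 0.0426
time: 30.9
tool_pos: [0.3407, -0.1582, 0.1902]
tool_rot: [0.0, 0.941, 0.337, 0.0]
ft_force: [0.3, 0.3, -0.3]
opening: 0.0427
top clamp_ring 0.88 [123. 281.] [0.413 0.32 ] [-0.043 -0.004]
top ochre_holder 0.78 [118. 277.] [0.419 0.333] [-0.038  0.009]
top coupling_nut 0.77 [131. 235.] [0.511 0.319] [0.054 0.004]
top dust_cap 0.68 [437. 276.] [ 0.493 -0.327] [-0.037 -0.005]
top red_holder 0.74 [337. 148.] [ 0.747 -0.094] [-0.281 -0.247]
top red_holder 0.68 [436. 319.] [ 0.404 -0.33 ] [0.053 0.002]
top red_holder 0.48 [262. 186.] [0.644 0.058] [-0.172 -0.395]
top red_holder 0.43 [267. 150.] [0.725 0.056] [-0.253 -0.396]
top plier 0.57 [324. 238.] [ 0.548 -0.083] 
top tea_glass 0.74 [259. 229.] [0.553 0.052] 
scene clamp_ring 0.7 [341. 111.] [0.416 0.313] [-0.04  -0.011]
scene clamp_ring 0.22 [121. 276.] [ 0.503 -0.327] [ 0.106 -0.64 ]
scene ochre_holder 0.5 [344. 109.] [0.415 0.324] [-0.041  0.   ]
scene ochre_holder 0.27 [341. 109.] [0.41  0.319] [-0.046 -0.005]
scene coupling_nut 0.81 [366. 132.] [0.505 0.317] [0.049 0.001]
scene dust_cap 0.76 [119. 271.] [ 0.49  -0.325] [-0.033 -0.006]
scene red_holder 0.85 [ 98. 240.] [ 0.4   -0.328] [0.056 0.001]
scene red_holder 0.82 [290. 301.] [ 0.745 -0.089] [-0.278 -0.252]
scene red_holder 0.56 [340. 258.] [0.728 0.048] [-0.257 -0.389]
scene red_holder 0.54 [318. 225.] [0.643 0.062] [-0.171 -0.399]
scene plier 0.81 [236. 228.] [ 0.543 -0.082] 
scene plier 0.33 [342. 110.] [0.413 0.321] 
scene tea_glass 0.89 [296. 203.] [0.568 0.061] 
[ 0.34016725 -0.15747748  0.19029725] 31.7
```

```bash
python3 - <<'E'
from lib import *
for n in('top','scene'):
    p=ctrl.get_image(n)
    h=cv2.cvtColor(p['frame'],cv2.COLOR_BGR2HSV)
    def ext(m,z):
        ys,xs=np.nonzero(m);return px2w(p,np.c_[xs,ys],z)[:,:2]
    th=np.radians(177.7);R=np.array([[np.cos(th),-np.sin(th)],[np.sin(th),np.cos(th)]])
    c=w2px(p,[(.5,-.33,.01)])[0];box=np.zeros(h.shape[:2],np.uint8);cv2.circle(box,tuple(int(v) for v in c),60,255,-1)
    b=ext(cv2.inRange(h,(105,120,30),(128,255,255))&box,.009)@R
    # cap: dark, unsaturated
    cb=np.zeros_like(box);cv2.circle(cb,tuple(int(v) for v in c),18,255,-1)
    k=ext(cv2.inRange(h,(0,0,0),(180,110,60))&cb,.022)@R
    q=lambda a:np.percentile(a,[.3,99.7],axis=0)
    B=q(b);C=q(k);print(n,'blue',B.round(4).tolist(),'cap',C.round(4).tolist(),len(k))
    print(' cap x from tray end wall:',C.mean(0)[0]-B[0,0],'expect .057; y offset',C.mean(0)[1]-B.mean(0)[1])
E
```

```text
top blue [[-0.5676, 0.252], [-0.4198, 0.3647]] cap [[-0.5292, 0.285], [-0.4906, 0.3273]] 322
 cap x from tray end wall: 0.05776272514808489 expect .057; y offset -0.002189176888882871
scene blue [[-0.5734, 0.2518], [-0.3749, 0.3641]] cap [[-0.5397, 0.2868], [-0.4924, 0.3261]] 360
 cap x from tray end wall: 0.05735055391479016 expect .057; y offset -0.0014963666973448753
```

The cap is within about 2 mm of the middle, measured against its own tray. I'm handing in.

```bash
python3 -c "
from cell import ctrl
print(ctrl.job_done(), ctrl.get_state()['time'])"
```

```text
the job is handed in; nothing more can be done
the job is handed in; nothing more can be done
```

I made up both kits and handed the job in at about 32 s of the 128 s allowed. The hand-in reports no verdict, so the results below are my own measurements.

| Part | Placed in | Last checks, offset from the middle |
|---|---|---|
| Clamp ring | green tray, painted end | about 2 mm by wrist camera after placing; 4–11 mm by the network at the end |
| Ochre holder | inside the ring | stands upright, close to the ring's centre in the wrist picture |
| Coupling nut | green tray, cork end | about 2 mm by wrist camera; 1–6 mm by the network |
| Dust cap | blue tray, painted end | about 2 mm against its own tray in both fixed cameras |
| Red holder (the larger) | blue tray, cork end | about 1–3 mm by the network; I did not view a picture after releasing it |

- **Disagreements:** The top-camera network put the ochre holder up to 14 mm from its estimate of the ring's centre, over the 13 mm limit. The wrist picture contradicts this, and with its flange inside the ring the offset can be at most 9 mm. The network also put the cap 5–9 mm off in tray x, so I re-measured it as in the table.
- **Bystanders:** The plier and tea glass read within about 8 mm of their starting positions, which is about as close as the network can tell. The arm never went near enough to touch them.
- **One hitch:** At the first grip of the ring the fingertips touched the counter with about 15 N. I opened, raised the gripper 6 mm and gripped again.

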